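# Seat a brake pad in its spring-detent slide

### The job

Take the spacer block out of the pad slide and stand it upright, fully down, in the storage slot made for its thickness. Then push the brake pad along the slide, under the grey bridge, until the spring detent hidden there drops into the pad's groove, and leave it clicked in there, not short of it and not past it. Leave the other spacers, the spare pad and the pistons where they are.

Things in the scene. Friction and masses are not known exactly. Their poses are not given: they have to be found in the camera images.
- slide: fixed pad slide: straight open-topped channel on a steel plate (x = -150 to +110 mm), origin on the bench. x runs along the channel in the pushing direction, y across, z up. Channel floor 10 mm above the bench, 45 mm wide between walls whose tops are 21 mm above the bench (57 mm over their outer faces); friction about 0.1. No end stop: a pad pushed too hard goes past the detent and on
- slide_middle (a point): point on the channel floor on its centre line at the slide's own x = 0; axes as the slide
- bridge_top (a point): centre of the grey bridge's top, 56 mm above the bench, at slide x = 60. Bridge roof: x = 34 to 86, 32 to 56 mm high (nipple on it to 66), 69 mm wide; side cheeks x = 20 to 100, up to 42 mm. Hidden inside, on the centre line, is a vertical spring detent with a ball nose of 6 mm radius, somewhere in x = 46 to 74, different each time: find it by feel
- detent (a joint): lift of the spring detent (m): 0 = fully down, at rest or in the pad's groove; 0.0035 when riding on the pad's top. It presses down with 7 to 9.5 N. Pushing the pad takes about 5 to 7 N while its chamfered front lifts the detent, 2 N while it rides; once it drops into the groove the steep sides resist with 15 to 20 N before it is forced out
- pad: loose brake pad in the channel, friction face up: 96 mm long (x, towards the bridge), 42 wide, 12 high, 0.18 kg; steel backing 5 mm, dark friction block 7 mm. Origin at the centre of its underside. Across its top at x = +4 mm a straight-sided groove 12 mm wide, 7 deep, seat of the detent; front top edge chamfered 20 degrees over 17 mm; rear face, where it is pushed, at x = -48 mm
- spacer_mid: loose aluminium spacer block standing upright in the channel between pad and bridge, blocking the pad's way: 18 mm thick (x), 36 wide (y), 60 high (z), about 0.17 kg; origin at the centre of its underside; its thickness lies along the channel
- slot_mid: fixed wooden storage slot for the 18 mm spacer: pocket 21.5 (x) by 41 mm (y), floor 6 and rim 35 mm above the bench, walls 10 mm, label on its end faces (dark bar as wide as the spacer); origin on the bench under its centre. Three slots, for 12, 18 and 30 mm spacers, stand in random order in a row beyond the slide; the 18 and 30 mm ones are empty
- slot_mid_floor (a point): centre of the pocket's floor in the 18 mm slot; axes as the slot: x across its 21.5 mm width
- slot_thick: like slot_mid but for the 30 mm spacer: pocket 33.5 mm by 41 mm; empty, not the place for the 18 mm spacer
- slot_thin: like slot_mid but for the 12 mm spacer: pocket 15.5 mm by 41 mm; its spacer is in it
- spacer_thin: aluminium spacer 12 x 36 x 60 mm standing in its slot; leave alone
- spacer_thick: aluminium spacer 30 x 36 x 60 mm standing loose on the bench at the left; leave alone
- spare_pad: a second pad like the first, lying on the bench at the right; leave alone
- piston_a: steel caliper piston, open cup 32 mm across and 30 high, on the bench at the right; leave alone
- piston_b: the same, at the left; leave alone
Things that resemble listed ones, but are neither listed nor needed, are in the scene too. Leave any purple look-alike of the spacer_mid alone. Leave any red look-alike of the pad alone.

How it is judged (in metres and radians):
On the way, in this order (a step that is already met when the one before it is completed fails the run):
1. the 18 mm spacer stands in its own slot, let go (horizontal distance between spacer_mid and slot_mid_floor below 0.008 m and z of spacer_mid in the frame of slot_mid_floor below 0.004 m and angle between spacer_mid's own z axis and vertical below 0.12 rad and contact force between the fingers and spacer_mid below 0.1 N), for 0.2 s.
2. the pad lies under the bridge with the detent dropped into its groove (x of pad in the frame of slide_middle between 0.04 and 0.072 m and value of joint detent below 0.0015 m), for 0.2 s.
At the end, for the whole second after the job is handed in: The 18 mm spacer stands upright (0.12 rad) at rest on its own slot's floor (centre within 8 mm, height within 4 mm); the pad is at rest, flat in the channel (3 mm), its origin 40 to 72 mm past the slide's middle, the detent seated in its groove (lift under 1.5 mm) (all of step 2 and horizontal distance between spacer_mid and slot_mid_floor below 0.008 m and z of spacer_mid in the frame of slot_mid_floor below 0.004 m and angle between spacer_mid's own z axis and vertical below 0.12 rad and linear speed of spacer_mid below 0.02 m/s and z of pad in the frame of slide_middle below 0.003 m and linear speed of pad below 0.01 m/s); the robot touches nothing.
It fails at once if another spacer, the spare pad or a piston is shifted by more than 25 mm (distance of any of spacer_thin, spacer_thick, spare_pad, piston_a, piston_b from where it was at the start of the episode above 0.025 m).
It also fails if it takes over 61 s, if anything falls off the work surface, if the arm or the gripper's body presses on something with over 40 N, if the wrist force passes 120 N, or if a joint passes its speed limit or range.

### The arm

A 6-joint arm with a two-finger parallel gripper is mounted at the origin on the work surface. World frame = base frame: x ahead of the robot, y to its left, z up, the work surface at z = 0. Lengths are in mm, angles in rad, forces in N, time in s.
With the tool pointing down it reaches from about 275 to 825 mm from the base axis. Payload 4.9 kg.
Tool frame: the origin (TCP) lies at the very end of the fingers, on their centre line; the grasp point (between the pads) lies 19 mm behind it; z points along the fingers, y is the direction in which the jaws open and shut (so a half turn about z gives the same grasp; the last joint's range is limited). The gripper opens to 85 mm and grips with 20 to 120 N. Pads are 22 mm wide; open, the fingers measure 114 mm over their backs; the gripper's body (76 mm by 85 mm) begins 54 mm behind the grasp point. The pads swing forward as they close: fully open they stand 13 mm farther back than shut.
Start: joints at [-1.324, 0.326, -0.193, 1.052, 0, 1.437], TCP at [204.428, -510.615, 204.181] pointing down, gripper open.
Joint ranges: [-2.65, 2.65], [-0.97, 1.79], [-1.3, 1.35], [-1.93, 2.1], [-1.47, 1.37], [-3.14, 3.14]. Speed limits (rad/s): [2.57, 2.57, 3.14, 3.14, 3.14, 3.14].

### API

Orientations are given as [roll, pitch, yaw] about the fixed x, y, z axes, in that order (R = Rz(yaw) Ry(pitch) Rx(roll)).
In Python, from bench import bot, solve_ik, imaging gives the robot as it stands. Calls block until the motion is done:
- bot.move_ptp(position, orientation): joint-space move of the TCP to a pose.
- bot.movel(position, rot=None, max_speed=150, threshold=None): straight line of the TCP; rot=None keeps the orientation; max_speed is the mean speed in mm/s. With threshold (N) it stops when the force on the tool has changed by that much, and returns True; else False.
- bot.move_j(angles): joint-space move.
- bot.grip(opening, effort=None): opening from 0.0 (shut) to 1.0 (fully open); effort is the grip in N (None keeps the last); returns when the fingers have stopped.
- bot.dwell(seconds).
- solve_ik(position, orientation): joint angles nearest the present ones, or None.
- bot.get_state(): the state.
- imaging.capture(name): name is "side" or "top" or "wrist"; returns the picture (384x512x3 uint8, blue, green, red); there is no depth.
- imaging.camera_model(name): a dict with "K" (3x3 intrinsics, pixels), "k1" (the pictures are not rectified: a ray, as slopes to the right and down, at radius r is drawn at 1 + k1 r^2 times it, then the intrinsics apply), "position" and "rotation" of the camera in the world. Camera axes: x right, y up, looking along -z (the intrinsics and any distortion apply to the point x, -y, -z); pixel columns grow to the right and rows downward; lengths in mm; the calibration is good to about 2 mm. A picture is of the moment at which its call begins: read the wrist's pose just before it. camera_model takes no time and is no camera call; for the wrist camera it gives the pose at the moment of the call.
A pose or a line that the arm cannot do raises bot.IKError and nothing moves.
- bot.sign_off(): hands the job in, once; it reports no verdict.
The state is a dict: "t": time; "qpos": joint angles; "joint_velocities": joint speeds; "effort": joint torques, N m; "tcp_pos": TCP position; "orientation": TCP orientation; "contact_force": force on the tool from outside, world axes, zero at the start; "wrist_torque": the same for the moment, N m; "opening": opening from 0.0 (shut) to 1.0 (fully open).
Only numpy, scipy, OpenCV 4.12 (cv2) and the standard library are available. Lean on these libraries where they do the work, as an engineer would, in place of code of your own. Each camera call takes 0.05 s, during which the arm holds its last target.

## Working session

There is one attempt and no reset: what is moved stays moved. The work goes in short steps, each a Python script; the robot and the scene stay as the last script left them, time stands still between calls to the robot, and variables do not carry over. Pictures are saved under pics/ and viewed, and the job is handed in when it is done.

```bash
ls; mkdir -p pics; python3 - <<'E'
from bench import bot, solve_ik, imaging
import cv2
for n in ["top","side","wrist"]:
    m=imaging.camera_model(n); im=imaging.capture(n); cv2.imwrite(f"pics/{n}0.png",im); print(n,m)
s=bot.get_state(); print(s["t"],s["tcp_pos"],s["orientation"],s["contact_force"])
E
```

```text
pics
top {'K': array([[417.62896587,   0.        , 254.9462223 ],
       [  0.        , 417.62896587, 187.77326712],
       [  0.        ,   0.        ,   1.        ]]), 'k1': -0.03373651411626719, 'position': array([ 407.00237206,   15.5701969 , 1011.7773417 ]), 'rotation': array([ 0.09704447, -0.02820057, -1.55797247])}
side {'K': array([[423.22926819,   0.        , 257.28518489],
       [  0.        , 423.22926819, 192.79408905],
       [  0.        ,   0.        ,   1.        ]]), 'k1': -0.1383347304915038, 'position': array([433.56730138, 693.1940661 , 850.7782124 ]), 'rotation': array([ 0.72311174, -0.01663377, -3.02129493])}
wrist {'K': array([[295.2875357 ,   0.        , 250.5107475 ],
       [  0.        , 295.2875357 , 188.81808317],
       [  0.        ,   0.        ,   1.        ]]), 'k1': -0.031129780113022584, 'position': array([ 276.32898125, -481.07283127,  373.21244245]), 'rotation': array([-3.07521365e-01,  8.74451741e-04, -1.19052406e+00])}
0.15 [ 204.29185255 -510.12646592  203.57888755] [-3.14025075e+00 -1.80214552e-04  3.80793458e-01] [ 0.03263917 -0.56195409 -0.23127875]
```

View pics/top0.png

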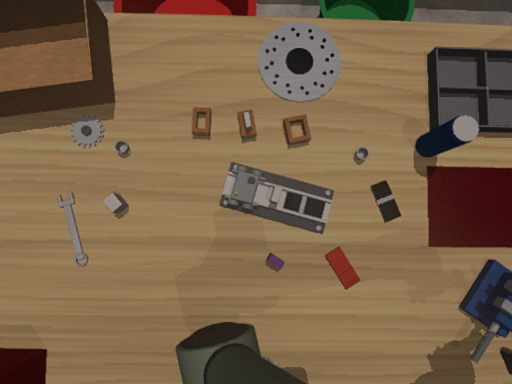

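View pics/side0.png

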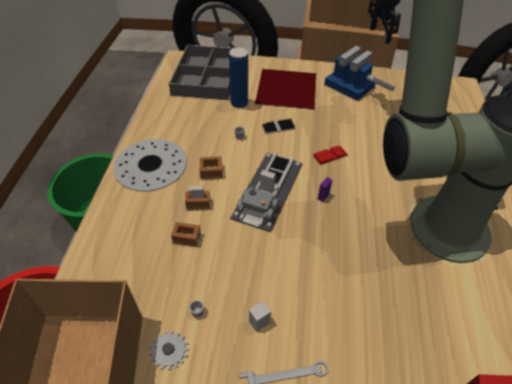

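View pics/wrist0.png

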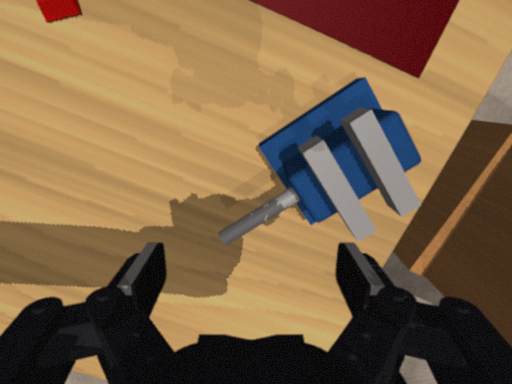

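The top view shows the slide around (277,197), with the bridge at its left end near (245,187) and the pad near (305,205). The slots are at (202,122), (247,124, filled) and (297,130). The purple decoy is at (275,261) and the red pad at (342,267). I'll enlarge this and project it.

```bash
cat > h.py <<'E'
from bench import bot, solve_ik, imaging
import cv2, numpy as np
from scipy.spatial.transform import Rotation as R
def unproj(m,uv,z):
    K=m["K"]; uv=np.array(uv,float).reshape(-1,2)
    d=np.array([m["k1"],0,0,0,0.])
    p=cv2.undistortPoints(uv.reshape(-1,1,2),K,d).reshape(-1,2)
    ray=np.c_[p[:,0],-p[:,1],-np.ones(len(p))]
    w=R.from_euler("xyz",m["rotation"]).apply(ray)
    t=(z-m["position"][2])/w[:,2]
    return m["position"]+w*t[:,None]
def proj(m,P):
    P=np.array(P,float).reshape(-1,3)
    c=R.from_euler("xyz",m["rotation"]).inv().apply(P-m["position"])
    x=c[:,0]/-c[:,2]; y=-c[:,1]/-c[:,2]; f=1+m["k1"]*(x*x+y*y)
    return np.c_[m["K"][0,0]*x*f+m["K"][0,2],m["K"][1,1]*y*f+m["K"][1,2]]
def crop(im,x0,y0,x1,y1,s,name):
    cv2.imwrite(name,cv2.resize(im[y0:y1,x0:x1],None,fx=s,fy=s,interpolation=cv2.INTER_CUBIC))
E
python3 - <<'E'
from h import *
im=cv2.imread("pics/top0.png"); crop(im,185,100,345,220,5,"pics/topc.png")
im=cv2.imread("pics/side0.png"); crop(im,160,145,310,255,5,"pics/sidec.png")
m=imaging.camera_model("top")
for n,uv,z in [("slotL",(202,122),35),("slotM",(247,124),35),("slotR",(297,130),35),("bridge",(245,187),56),("cornerTL",(230,163),0),("BL",(221,197),0),("TR",(333,200),0),("BR",(323,232),0)]: print(n,unproj(m,uv,z).round(1))
E
```

```text
slotL [[657.9 117.4  35. ]]
slotM [[655.1  10.2  35. ]]
slotR [[ 642.9 -109.6   35. ]]
bridge [[501.9  12.7  56. ]]
cornerTL [[565.8  50.1   0. ]]
BL [[482.1  70.3   0. ]]
TR [[ 478.8 -202.9    0. ]]
BR [[ 400.7 -178.1    0. ]]
```

View pics/topc.png

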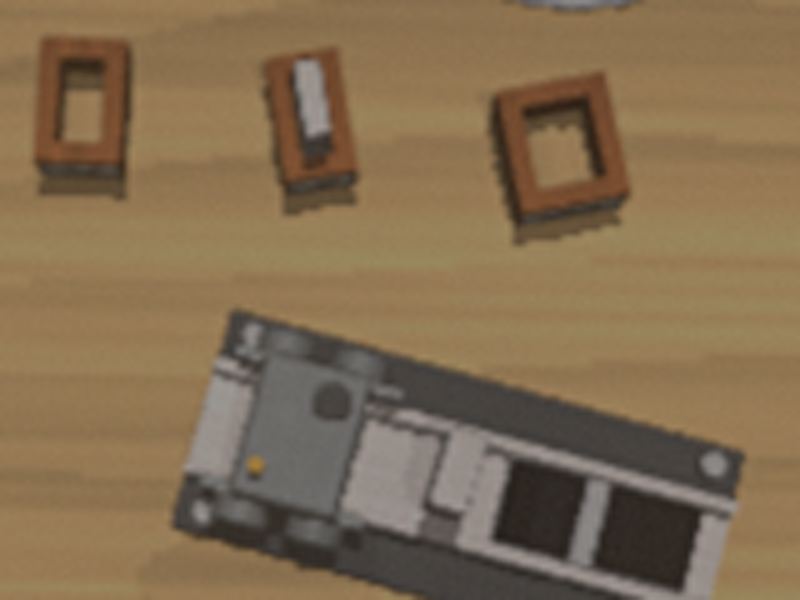

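View pics/sidec.png

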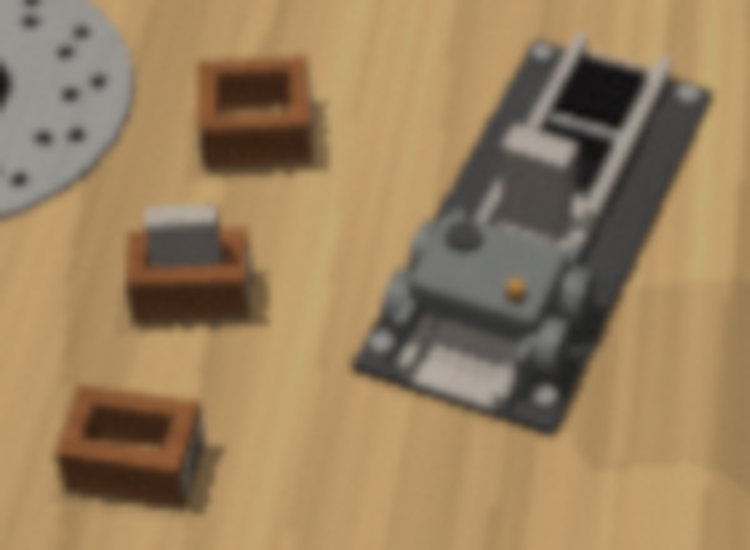

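Slots by outer width: left (202,122) is about 42 mm, which matches the 18 mm slot. The middle one is filled (12 mm) and the right one (297,130) is about 55 mm, so it is the 30 mm slot. The grey block at (277,194), standing between the pad and the bridge, is spacer_mid; the purple one at (275,261) is outside the slide. Next I'll take closer wrist views.

```bash
python3 - <<'E'
from h import *
for yaw in (1.25,1.25-np.pi):
    for p in ([480,-70,230],[658,117,60],[420,-200,15]):
        q=solve_ik(p,[np.pi,0,yaw]); print(yaw,p,None if q is None else np.round(q,2))
q=None
bot.move_ptp([400,-70,250],[np.pi,0,1.25]) 
m=imaging.camera_model("wrist"); im=imaging.capture("wrist"); cv2.imwrite("pics/w1.png",im)
import pickle; pickle.dump(m,open("w1.pkl","wb"))
print(bot.get_state()["t"],m["position"],m["rotation"])
E
```

```text
1.25 [480, -70, 230] [-0.3   0.19 -0.31  1.07  0.    1.59]
1.25 [658, 117, 60] [ 0.07  0.66 -0.04  0.88  0.    1.96]
1.25 [420, -200, 15] [-0.6   0.4  -0.65  0.52  0.    1.29]
-1.8915926535897931 [480, -70, 230] [-0.3   0.19 -0.31  1.07  0.   -1.55]
-1.8915926535897931 [658, 117, 60] [ 0.07  0.66 -0.04  0.88  0.   -1.18]
-1.8915926535897931 [420, -200, 15] [-0.6   0.4  -0.65  0.52  0.   -1.85]
1.9667 [424.71869005   3.32383138 419.64568735] [-0.30849466 -0.00056415 -0.32253463]
```

View pics/w1.png

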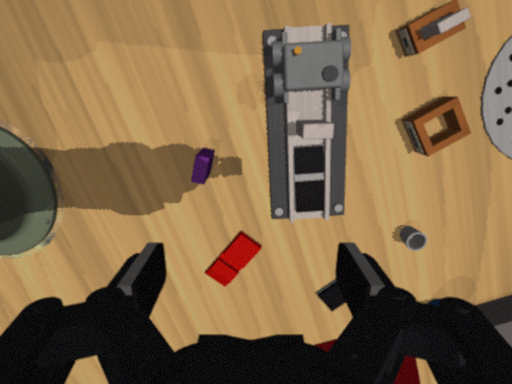

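```bash
python3 - <<'E'
from h import *
import pickle
for i,p in (("2",[450,-140,130]),("3",[620,40,140])):
    bot.move_ptp(p,[np.pi,0,1.25]); bot.dwell(0.15)
    m=imaging.camera_model("wrist"); im=imaging.capture("wrist"); cv2.imwrite(f"pics/w{i}.png",im)
    pickle.dump(m,open(f"w{i}.pkl","wb"))
    print(bot.get_state()["t"],m["position"],m["rotation"])
E
```

```text
2.8083 [474.74674287 -65.75527733 301.36938176] [-0.30844473 -0.00303528 -0.32075111]
3.9833 [643.99801834 112.42104274 309.92589995] [-3.08614369e-01 -2.60428767e-04 -3.23533703e-01]
```

View pics/w2.png

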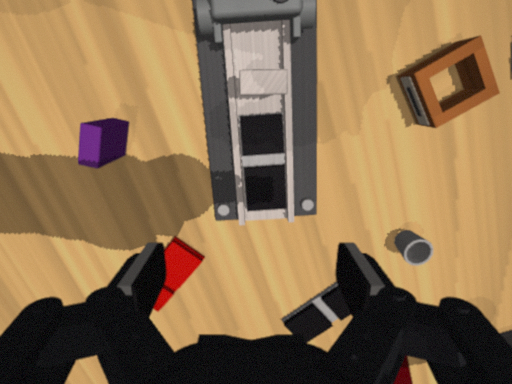

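View pics/w3.png

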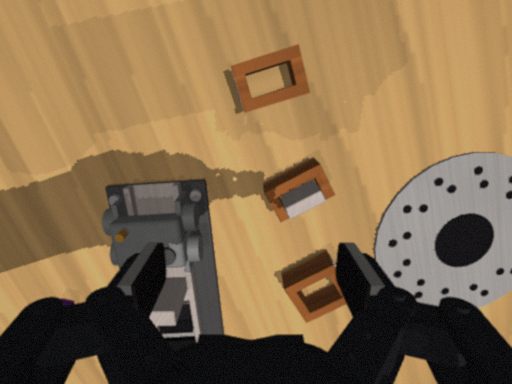

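```bash
python3 - <<'E'
from h import *
crop(cv2.imread("pics/w2.png"),185,0,335,230,3.4,"pics/w2c.png") if 0 else None
im=cv2.imread("pics/w2.png"); crop(im,190,0,330,115,5,"pics/w2a.png"); crop(im,190,110,330,225,5,"pics/w2b.png")
im=cv2.imread("pics/w3.png"); crop(im,215,30,335,120,6,"pics/w3a.png")
E
```

```text
(no output)
```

View pics/w2a.png

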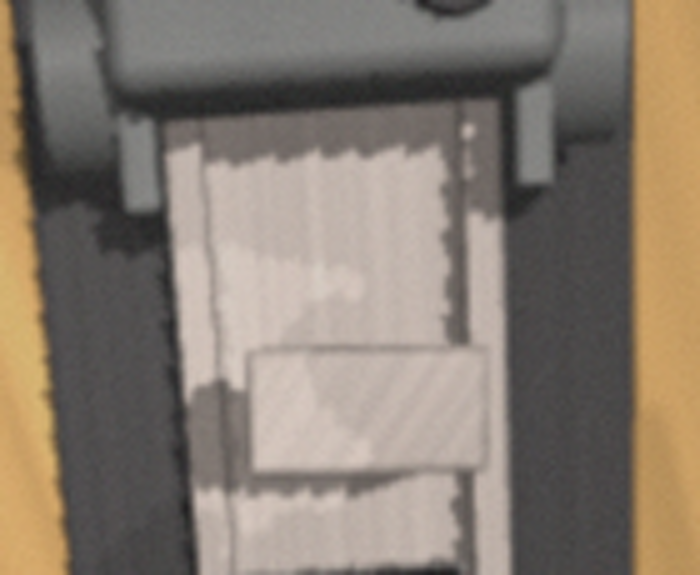

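View pics/w2b.png

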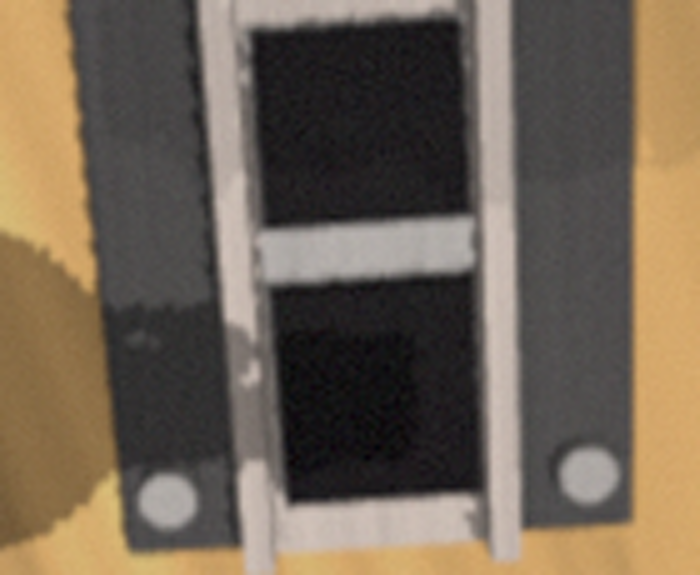

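View pics/w3a.png

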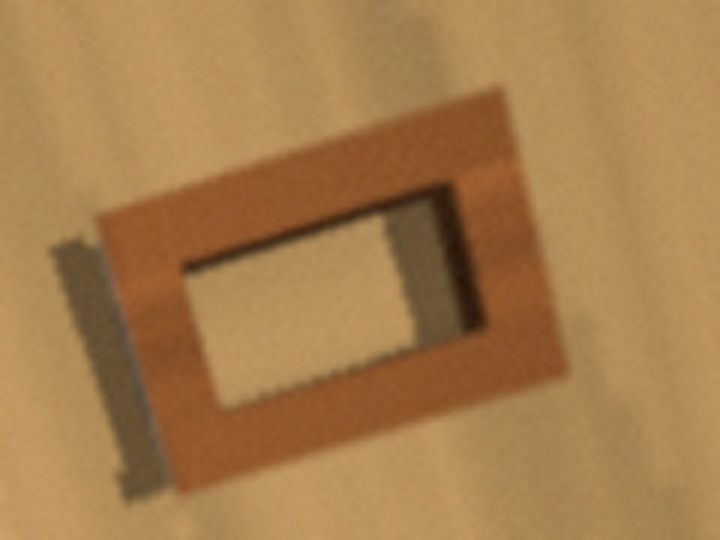

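```bash
cat > meas.py <<'E'
from h import *
import pickle
m2=pickle.load(open("w2.pkl","rb")); m3=pickle.load(open("w3.pkl","rb"))
def f(m,pts,s,x0,y0,z):
    p=(np.array(pts,float)+.5)/s-.5+[x0,y0]; return unproj(m,p,z)[:,:2]
sp=f(m2,[(250,350),(488,345),(486,468),(252,472)],5,190,0,70)
print("spacer",sp.round(1).tolist(),sp.mean(0),cv2.minAreaRect(sp.astype(np.float32)))
so=f(m3,[(97,215),(503,88),(568,376),(182,492)],6,215,30,35)
print("slot",so.round(1).tolist(),so.mean(0),cv2.minAreaRect(so.astype(np.float32)))
si=f(m3,[(183,264),(452,185),(486,328),(223,410)],6,215,30,35); print("inner",si.mean(0),cv2.minAreaRect(si.astype(np.float32)))
wa=f(m2,[(165,120),(503,100)],5,190,0,21); wb=f(m2,[(245,572),(520,560)],5,190,110,21)
print("walls",wa,wb); 
for a,b in zip(wa,wb): d=a-b; print("dir",np.arctan2(d[1],d[0]))
pl=f(m2,[(127,548),(632,522)],5,190,110,6); print("plate rear",pl, np.linalg.norm(pl[0]-pl[1]))
pr=f(m2,[(290,502),(480,492),(262,230),(472,218),(270,282),(475,270)],5,190,110,22); print("fric rear, groove",pr)
E
python3 meas.py
```

```text
spacer [[473.5, -46.5], [506.8, -56.8], [501.6, -73.3], [468.2, -62.8]] [487.50503388 -59.83629718] ((487.4711608886719, -59.79585266113281), (17.255210876464844, 35.02304458618164), 72.62403106689453)
slot [[635.7, 141.2], [696.0, 138.8], [694.3, 98.1], [634.7, 100.4]] [665.15863663 119.61742106] ((665.0120239257812, 119.61280059814453), (40.80235290527344, 60.34891128540039), 87.78069305419922)
inner [664.91895922 119.43971355] ((664.9493408203125, 119.37068176269531), (21.252010345458984, 40.352989196777344), 87.42093658447266)
walls [[471.43546873  -2.91371585]
 [527.07419413 -18.06416596]] [[ 423.61815013 -183.20566285]
 [ 478.4631543  -198.67786999]]
dir 1.3115435486535825
dir 1.30788278525002
plate rear [[ 398.42917603 -176.01340535]
 [ 504.12956444 -204.88615651]] 109.57284274819874
fric rear, groove [[ 437.55816301 -171.00039041]
 [ 474.83214208 -181.1454876 ]
 [ 450.28571598 -116.18808872]
 [ 489.18652714 -126.66964236]
 [ 448.45162142 -126.34896178]
 [ 486.85509135 -136.62035908]]
```

```bash
cat >> meas.py <<'E'
print("--- top")
mt=imaging.camera_model("top")
s2=f(mt,[(43,38),(130,40),(125,163),(38,163)],5,185,100,35); print("slot",s2.mean(0),cv2.minAreaRect(s2.astype(np.float32)))
s3=f(mt,[(454,426),(488,432),(470,512),(434,505)],5,185,100,70); print("spacer",s3.mean(0),cv2.minAreaRect(s3.astype(np.float32)))
E
python3 meas.py | sed -n '/top/,$p'
python3 - <<'E'
from h import *
im=cv2.imread("pics/top0.png"); crop(im,255,175,320,225,12,"pics/topd.png")
E
```

```text
--- top
slot [663.35577661 118.98228618] ((663.12451171875, 118.90774536132812), (41.539669036865234, 61.19498825073242), 89.41751861572266)
spacer [487.16237164 -59.77924439] ((487.2720947265625, -59.567474365234375), (16.59872817993164, 37.97378158569336), 77.7529525756836)
```

View pics/topd.png

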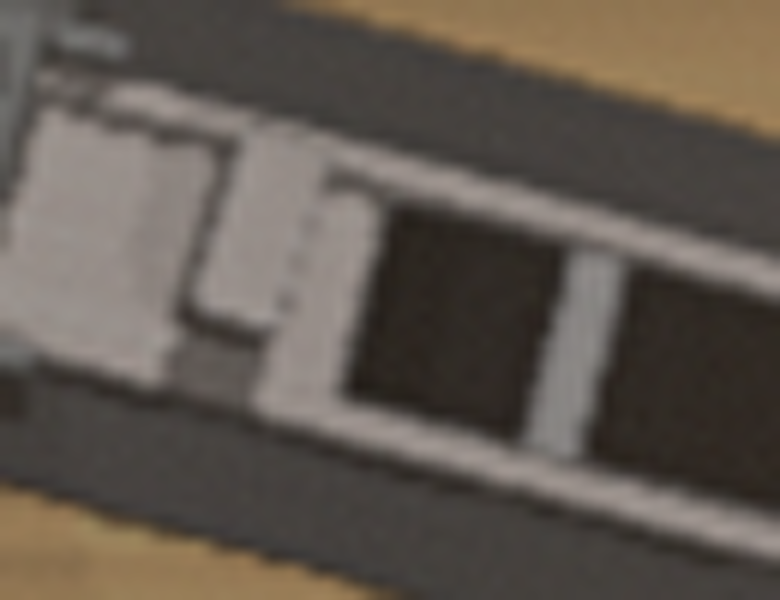

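```bash
python3 - <<'E'
from h import *
Y=1.27
bot.grip(0.75,40)
bot.move_ptp([487.4,-59.8,130],[np.pi,0,Y])
print("hit",bot.movel([487.4,-59.8,43],max_speed=100,threshold=8))
cv2.imwrite("pics/w4.png",imaging.capture("wrist")); cv2.imwrite("pics/s4.png",imaging.capture("side"))
s=bot.get_state(); print(s["t"],s["tcp_pos"],s["contact_force"])
E
python3 - <<'E'
from h import *
im=cv2.imread("pics/s4.png"); crop(im,200,130,320,230,6,"pics/s4c.png")
E
```

```text
hit False
6.1583 [488.12365427 -59.96235237  43.67960572] [ 0.79637489  0.27582582 -0.28584213]
```

View pics/s4c.png

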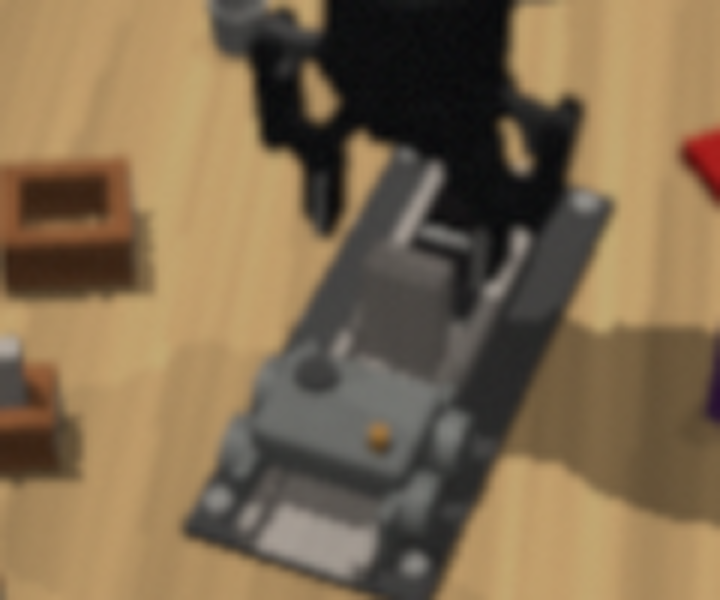

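View pics/w4.png

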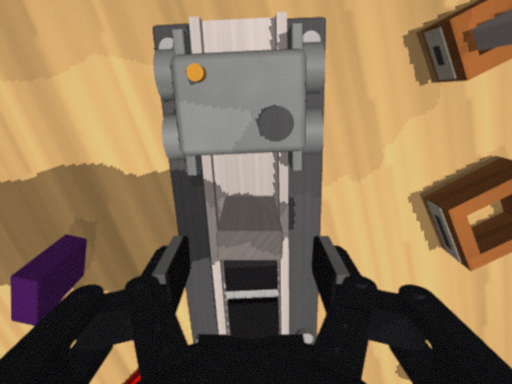

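```bash
python3 - <<'E'
from h import *
s=bot.get_state(); t=np.array(s["tcp_pos"]); Rm=R.from_euler("xyz",s["orientation"]).as_matrix()
P=[t,t+Rm[:,1]*36,t-Rm[:,1]*36]
P+=[t+Rm@np.array([sx*9,sy*18,-26.5]) for sx in(-1,1) for sy in (-1,1)]
for n,(x0,y0,k,f) in {"side":(200,130,6,"s4"),"wrist":(100,150,3,"w4")}.items():
    m=imaging.camera_model(n); im=cv2.imread(f"pics/{f}.png")[y0:y0+(100 if n=="side" else 200),x0:x0+(120 if n=="side" else 250)]
    im=cv2.resize(im,None,fx=k,fy=k,interpolation=cv2.INTER_CUBIC)
    for i,p in enumerate(proj(m,P)):
        q=((p-[x0,y0]+.5)*k-.5).astype(int); cv2.circle(im,q.tolist(),3,(0,0,255) if i<3 else (0,255,0),-1)
    cv2.imwrite(f"pics/{f}m.png",im)
E
```

```text
(no output)
```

View pics/s4m.png

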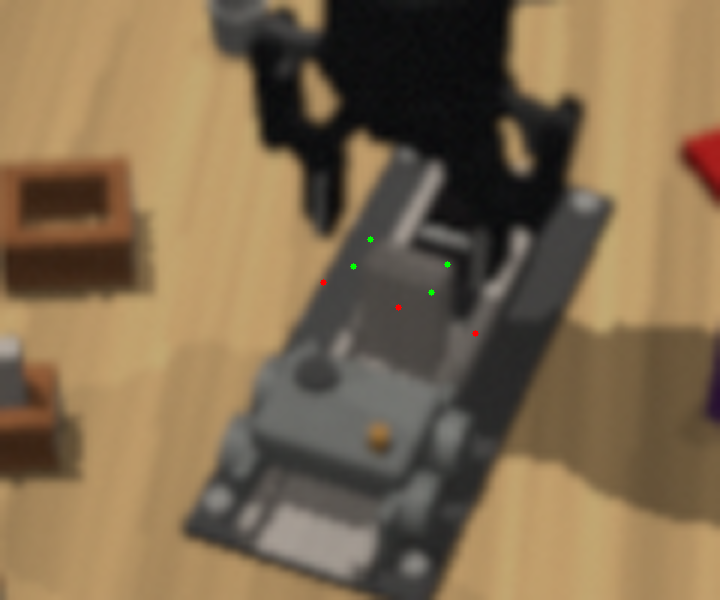

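View pics/w4m.png

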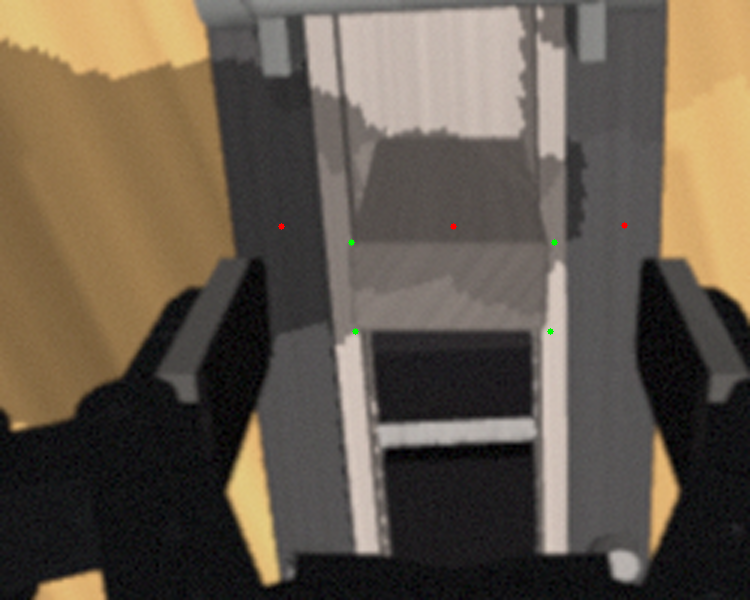

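The wrist overlay puts the spacer-top corners where predicted, with the fingers on either side. The open pads stand a little back, so I'll go 5 mm lower, grip and lift.

```bash
python3 - <<'E'
from h import *
bot.movel([487.4,-59.8,38],max_speed=60,threshold=8)
bot.grip(0.0,40); s=bot.get_state(); print(s["t"],s["opening"],s["tcp_pos"],s["contact_force"])
bot.movel([487.4,-59.8,130],max_speed=120)
s=bot.get_state(); print(s["t"],s["opening"],s["tcp_pos"],s["contact_force"])
cv2.imwrite("pics/w5.png",imaging.capture("wrist")); im=imaging.capture("side"); crop(im,160,80,340,230,4,"pics/s5c.png")
E
```

```text
6.7833 0.4014907092768279 [487.56335812 -59.86117277  38.36159877] [-1.12818891  0.12616972  3.29992434]
7.7 0.40029770784284 [486.70916203 -59.61765053 129.21142318] [-0.59046332 -0.41242926 -2.70852708]
```

View pics/s5c.png

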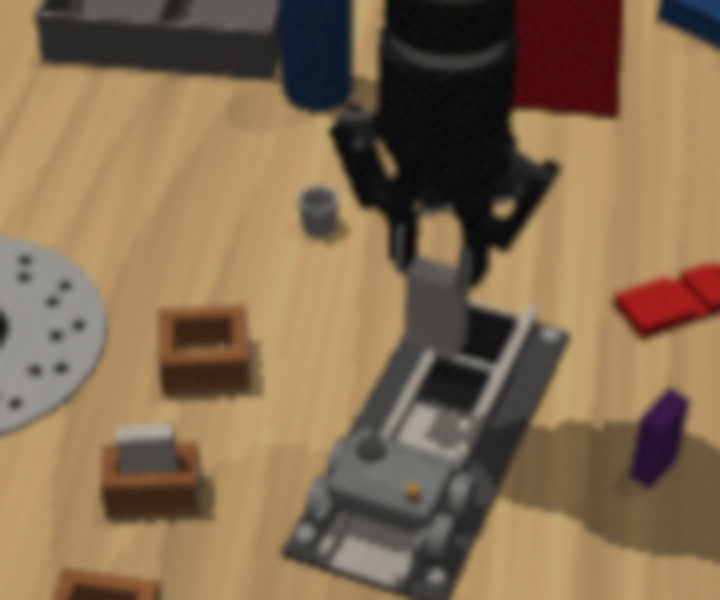

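View pics/w5.png

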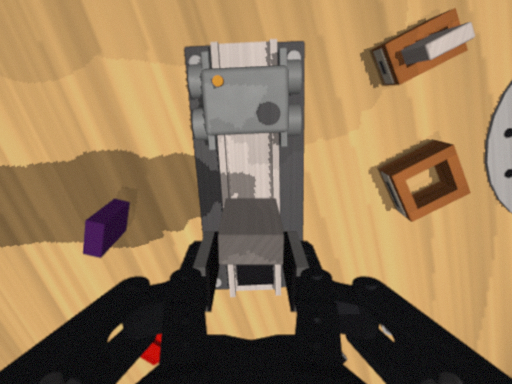

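```bash
python3 - <<'E'
from h import *
import pickle
X,Yp=665.1,119.5
bot.move_ptp([X,Yp,130],[np.pi,0,1.53])
bot.movel([X,Yp,70],max_speed=100,threshold=8); bot.dwell(0.4)
m=imaging.camera_model("wrist");im=imaging.capture("wrist"); cv2.imwrite("pics/w6.png",im); crop(im,150,100,350,300,4 if 0 else 3,"pics/w6c.png"); pickle.dump(m,open("w6.pkl","wb"))
im=imaging.capture("side"); crop(im,110,130,260,255,5,"pics/s6c.png")
im=imaging.capture("top"); crop(im,160,70,260,150,6,"pics/t6c.png")
s=bot.get_state(); print(s["t"],s["opening"],s["tcp_pos"],s["orientation"],s["contact_force"])
E
```

```text
10.0917 0.39939082722872826 [665.12270931 119.5589232   70.0752435 ] [ 3.14150295e+00 -4.29015958e-05  1.53004876e+00] [-0.43714763 -0.04779326 -2.4792074 ]
```

View pics/s6c.png

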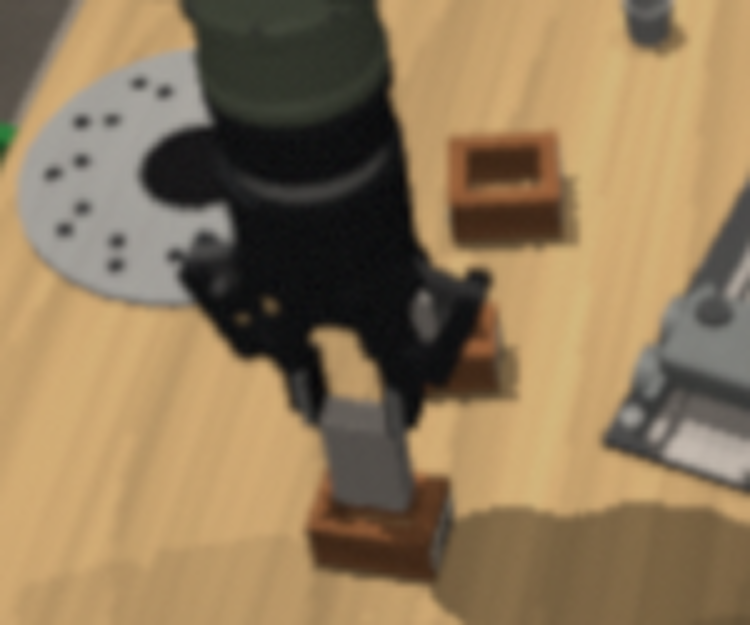

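View pics/w6c.png

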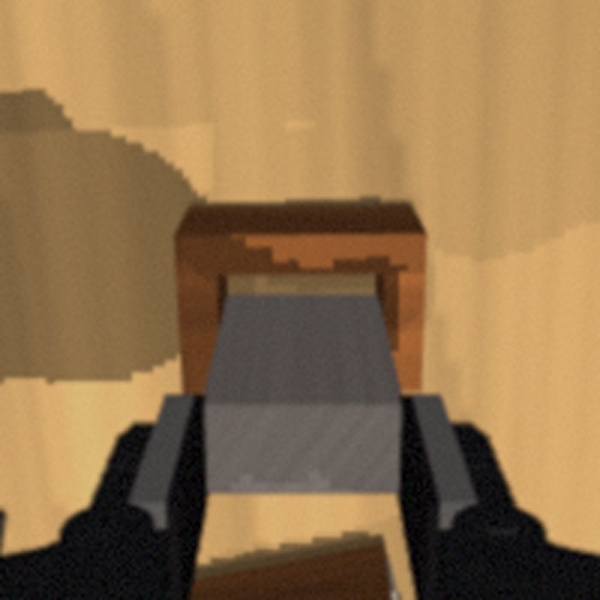

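```bash
python3 - <<'E'
from h import *
import pickle
m=pickle.load(open("w6.pkl","rb"))
g=lambda pts,z: unproj(m,(np.array(pts,float)+.5)/3-.5+[150,100],z)[:,:2].round(1).tolist()
print("slot outer",g([(176,235),(427,234)],35)); print("inner",g([(219,274),(379,272)],35))
print("bottom",g([(227,295),(379,294)],42)); print("top front",g([(206,403),(401,402)],102),"back",g([(208,492),(399,493)],102))
E
```

```text
slot outer [[635.8, 141.6], [696.1, 139.4]]
inner [[645.4, 131.4], [684.4, 130.3]]
bottom [[647.8, 128.3], [683.8, 127.1]]
top front [[649.1, 129.7], [682.6, 128.5]] back [[648.1, 112.2], [682.1, 110.6]]
```

```bash
python3 - <<'E'
from h import *
X,Yp=665.2,120.1
print(bot.movel([X,Yp,62],max_speed=40,threshold=8))
print(bot.movel([X,Yp,33],max_speed=30,threshold=8))
s=bot.get_state(); print(s["t"],s["opening"],s["tcp_pos"],s["contact_force"],s["wrist_torque"])
im=imaging.capture("side"); crop(im,110,130,260,255,5,"pics/s7c.png")
im=imaging.capture("wrist"); crop(im,150,100,350,300,3,"pics/w7c.png")
E
```

```text
False
True
11.3 0.399204944155958 [664.73384558 120.04407429  34.38907927] [-0.11325446 -0.39133921  3.93434126] [ 0.01012357  0.10522087 -0.02789711]
```

View pics/s7c.png

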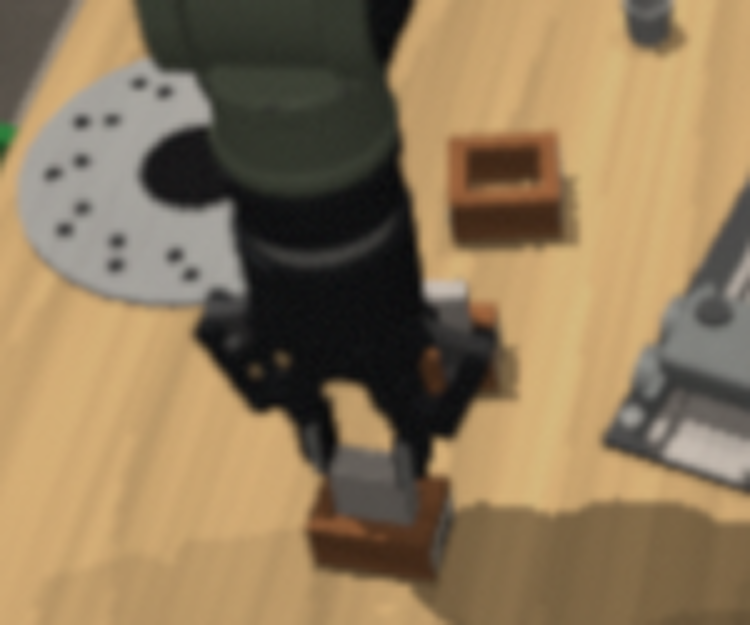

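View pics/w7c.png

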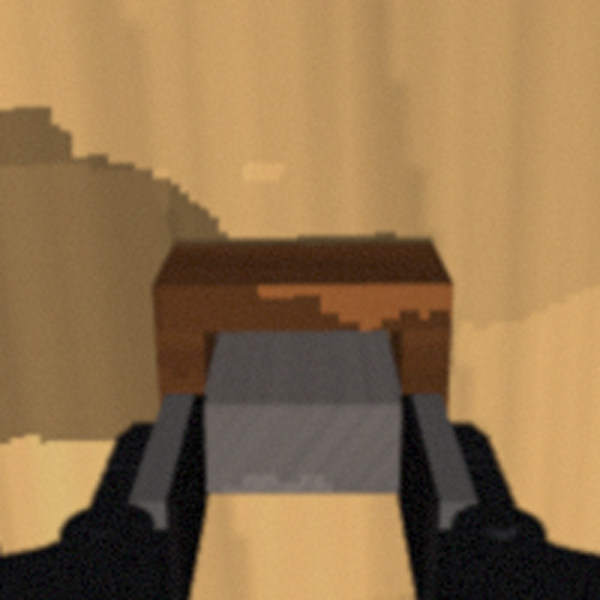

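It is seated at TCP z 34.4 (expected 34). Releasing, backing up and checking.

```bash
python3 - <<'E'
from h import *
import pickle
bot.grip(0.62); s=bot.get_state(); p=s["tcp_pos"]
bot.movel([p[0],p[1],130],max_speed=120)
bot.movel([660,60,150],max_speed=150)
bot.grip(0.0); bot.dwell(.1)
m=imaging.camera_model("wrist"); im=imaging.capture("wrist"); cv2.imwrite("pics/w8.png",im); pickle.dump(m,open("w8.pkl","wb"))
crop(im,190,0,350,200,3,"pics/w8c.png")
print(bot.get_state()["t"])
E
```

```text
13.9583
```

View pics/w8c.png

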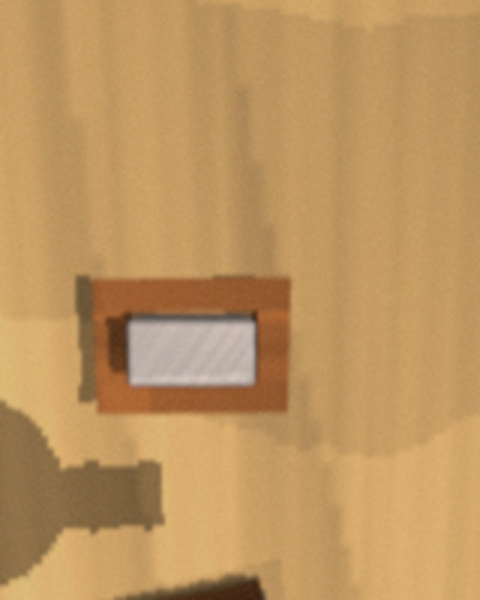

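The spacer is down and centred in its pocket, with the rim visible all round. Next I go behind the pad with the gripper shut.

```bash
cat > sl.py <<'E'
from h import *
A=1.309; u=np.array([np.cos(A),np.sin(A)]); O=np.array([451.0,-190.9])+150*u   # slide x=0
def P(x,z,y=0): 
    p=O+u*x+np.array([-u[1],u[0]])*y; return [p[0],p[1],z]
def sx(p): d=np.array(p[:2])-O; return d@u, d@np.array([-u[1],u[0]])
E
python3 - <<'E'
from sl import *
import pickle
print(O)
bot.move_ptp(P(-156,120),[np.pi,0,A]); bot.dwell(.2)
m=imaging.camera_model("wrist"); im=imaging.capture("wrist"); cv2.imwrite("pics/w9.png",im); pickle.dump(m,open("w9.pkl","wb"))
s=bot.get_state(); print(s["t"],s["tcp_pos"],s["opening"],s["contact_force"])
# overlay
big=cv2.resize(im,None,fx=1.5,fy=1.5,interpolation=cv2.INTER_CUBIC)
pts=[P(x,21,y) for y in(-28.5,-22.5,22.5,28.5) for x in range(-150,-20,20)]+[P(-135,22,0)]+[P(-157,15,0),P(-146,15,14),P(-146,15,-14)]
for p in proj(m,pts): cv2.circle(big,((p+.5)*1.5-.5).astype(int).tolist(),2,(0,0,255),-1)
cv2.imwrite("pics/w9m.png",big)
E
```

```text
[489.82241326 -46.01100722]
15.4667 [ 450.13883508 -196.20596532  119.97685543] -0.002064827093773925 [-0.04130581 -0.34317762 -0.05582176]
```

View pics/w9m.png

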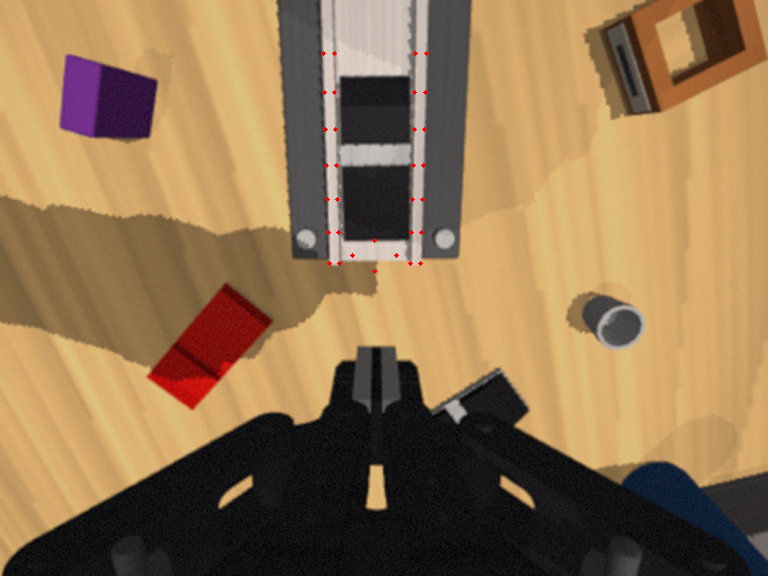

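The wall and pad-rear overlay fits the picture within about 1 px. Descending behind the pad and pushing: quickly at first, then slowly with a force stop.

```bash
python3 - <<'E'
from sl import *
print("desc",bot.movel(P(-156,15),max_speed=120,threshold=8))
def st(t): 
    s=bot.get_state(); x,y=sx(s["tcp_pos"]); F=s["contact_force"]; print(t,round(s["t"],2),"x %.1f y %.1f z %.1f"%(x,y,s["tcp_pos"][2]),"Fx %.1f"%(F[:2]@u),np.round(F,1))
st("down")
print(bot.movel(P(-75,15),max_speed=50,threshold=6)); bot.dwell(.1); st("pre")
im=imaging.capture("wrist"); cv2.imwrite("pics/w10.png",im)
E
```

```text
desc False
down 16.49 x -156.2 y -0.6 z 15.5 Fx 0.5 [0.7 0.3 0.4]
False
pre 18.36 x -75.2 y -0.0 z 15.0 Fx 0.7 [0.6 0.6 0.9]
```

View pics/w10.png

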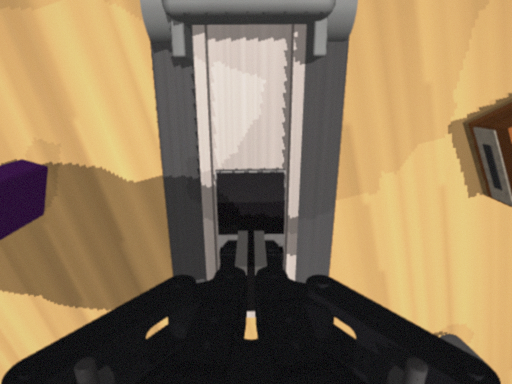

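```bash
python3 - <<'E'
from sl import *
m=imaging.camera_model("wrist"); s=bot.get_state(); print(s["tcp_pos"])
for x,z in [(-75.2,15),(-64,15),(-64,22),(-64+46,22),(-64+58,22),(-64+79,22),(-64+96,15)]: print(x,z,proj(m,[P(x,z)]).round(0))
for r in (172,235,243): print(r,[round(sx(q)[0],1) for q in unproj(m,[(250,r)],22)])
im=imaging.capture("wrist"); crop(im,180,130,320,290,4,"pics/w10c.png")
im=imaging.capture("side"); crop(im,180,100,320,240,4,"pics/s10c.png")
E
```

```text
[ 470.37886849 -118.64226163   14.98811845]
-75.2 15 [[251. 225.]]
-64 15 [[251. 208.]]
-64 22 [[251. 213.]]
-18 22 [[251. 135.]]
-6 22 [[250. 112.]]
15 22 [[250.  70.]]
32 15 [[250.  37.]]
172 [np.float64(-39.0)]
235 [np.float64(-78.6)]
243 [np.float64(-84.0)]
```

View pics/w10c.png

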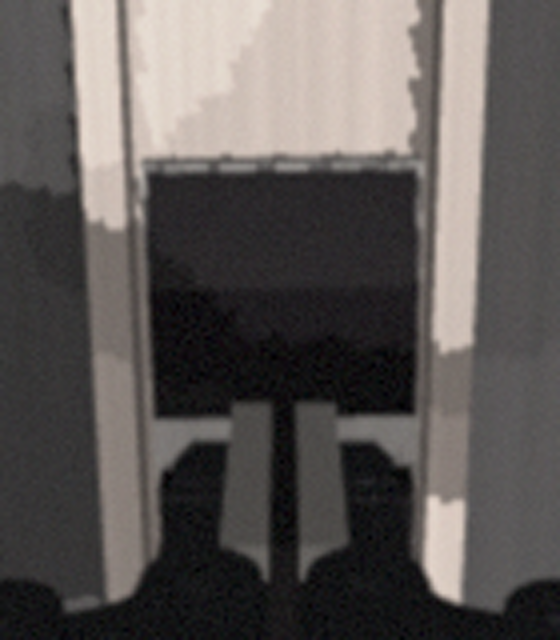

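View pics/s10c.png

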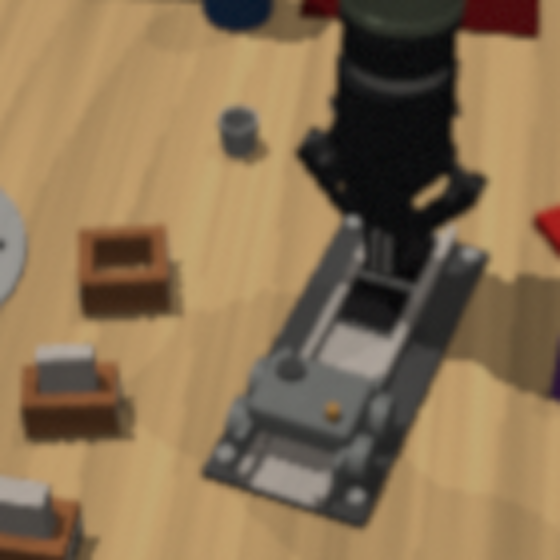

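The picture shows the pad has not moved: its front is still at slide x = -39. The fingers appear to have passed above it, so the tips may sit higher than the reported TCP. I'll quantify that.

```bash
python3 - <<'E'
from sl import *
m=imaging.camera_model("wrist")
for dx in (11,6,0):
  print(dx,[(z,proj(m,[P(-75.2+dx,z)]).round(0)[0].tolist()) for z in (15,20,25,30,35,40,45,50)])
ms=imaging.camera_model("side")
print("side",[(z,dx,((proj(ms,[P(-75.2+dx,z,0)])[0]-[180,100])*4).round(0).tolist()) for dx in (11,0) for z in (15,25,35,45)])
im=imaging.capture("side"); crop(im,250,140,300,190,12,"pics/s11.png")
E
```

```text
11 [(15, [251.0, 209.0]), (20, [251.0, 212.0]), (25, [251.0, 215.0]), (30, [251.0, 219.0]), (35, [251.0, 222.0]), (40, [251.0, 226.0]), (45, [251.0, 230.0]), (50, [251.0, 234.0])]
6 [(15, [251.0, 216.0]), (20, [251.0, 220.0]), (25, [251.0, 223.0]), (30, [251.0, 227.0]), (35, [251.0, 230.0]), (40, [251.0, 234.0]), (45, [251.0, 239.0]), (50, [251.0, 243.0])]
0 [(15, [251.0, 225.0]), (20, [251.0, 229.0]), (25, [251.0, 232.0]), (30, [251.0, 236.0]), (35, [251.0, 240.0]), (40, [251.0, 244.0]), (45, [251.0, 249.0]), (50, [251.0, 254.0])]
side [(15, 11, [372.0, 303.0]), (25, 11, [373.0, 293.0]), (35, 11, [373.0, 283.0]), (45, 11, [374.0, 272.0]), (15, 0, [377.0, 293.0]), (25, 0, [378.0, 283.0]), (35, 0, [379.0, 272.0]), (45, 0, [380.0, 262.0])]
```

View pics/s11.png

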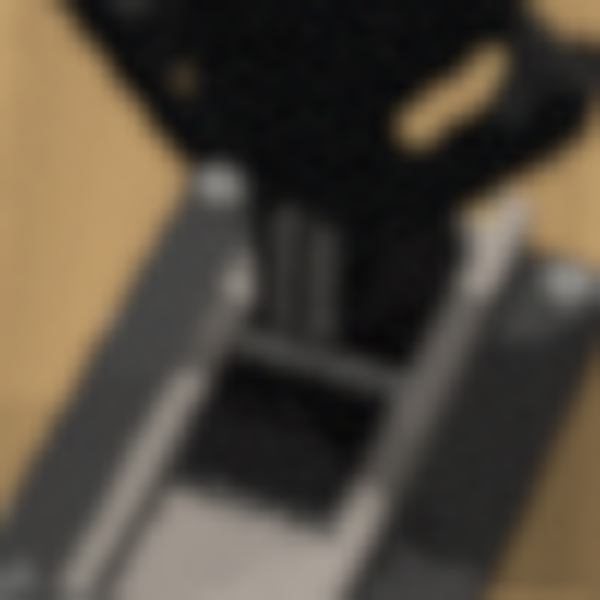

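Both cameras put the shut tips about 25–30 mm above the reported TCP, which agrees with zero contact force. I'll back off behind the plate and feel for the bench to get the true tip height.

```bash
python3 - <<'E'
from sl import *
def st(t): 
    s=bot.get_state(); x,y=sx(s["tcp_pos"]); F=s["contact_force"]; print(t,round(s["t"],2),"x %.1f y %.1f z %.1f"%(x,y,s["tcp_pos"][2]),"Fx %.1f"%(F[:2]@u),np.round(F,1),round(s["opening"],3))
print(bot.movel(P(-170,15),max_speed=120,threshold=8)); st("back")
print(bot.movel(P(-170,3),max_speed=40,threshold=5)); st("d1")
try:
    print(bot.movel(P(-170,-32),max_speed=25,threshold=5)); st("d2")
except Exception as e: print(repr(e))
cv2.imwrite("pics/w12.png",imaging.capture("wrist"))
im=imaging.capture("side"); crop(im,220,100,340,200,6,"pics/s12.png")
E
```

```text
False
back 19.5 x -169.5 y 0.2 z 14.9 Fx -0.7 [-0.3 -0.6  0.7] 0.001
False
d1 19.95 x -169.6 y 0.4 z 2.6 Fx 0.5 [0.6 0.4 1. ] 0.002
True
d2 21.04 x -170.0 y 0.2 z -27.0 Fx 0.2 [-0.2  0.3  5.5] -0.0
```

View pics/s12.png

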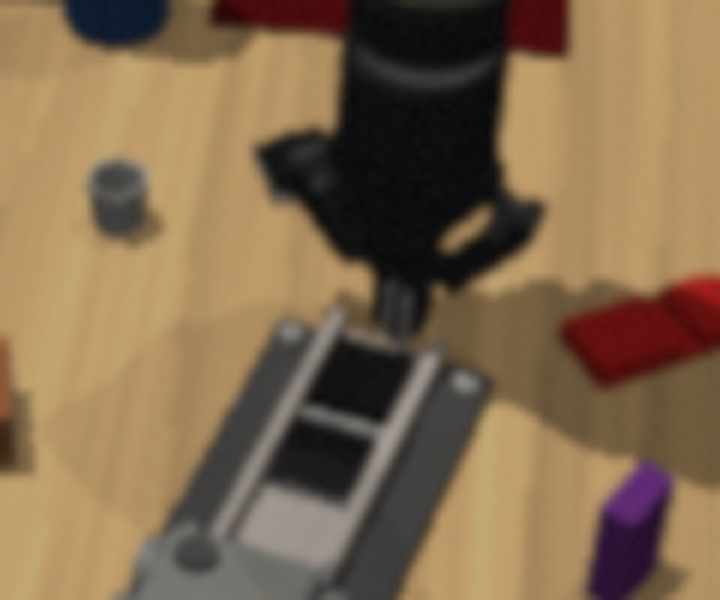

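View pics/w12.png

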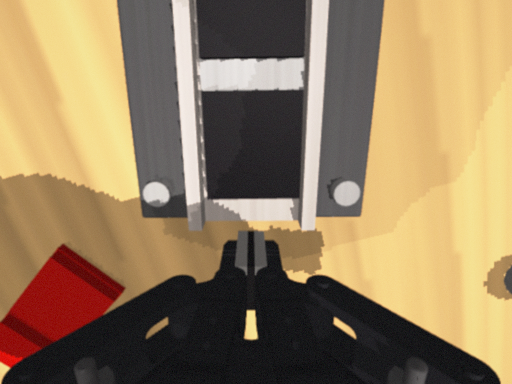

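The bench is felt at TCP z = -27, so the shut tips lie 27 mm behind the reported TCP. I'll allow for that, and tilt the tool 0.25 rad so the gripper body stays clear of the bridge.

```bash
cat >> sl.py <<'E'
T=0.25; ORI=[np.pi,-T,A]
def TP(xf,zc=15.0):   # xf: slide x of the fingertip front corner, zc: tip centre height
    return P(xf-11*np.cos(T)+27*np.sin(T), zc-27*np.cos(T))
def front(s): # inverse
    return sx(s["tcp_pos"])[0]+11*np.cos(T)-27*np.sin(T)
def st(t):
    s=bot.get_state(); F=s["contact_force"]; print(t,round(s["t"],2),"front %.1f y %.1f z %.1f"%(front(s),sx(s["tcp_pos"])[1],s["tcp_pos"][2]+27*np.cos(T)),"Fx %.1f"%(F[:2]@u),np.round(F,1)); return s
E
python3 - <<'E'
from sl import *
for x in (-145,-60,0,24): print(x, solve_ik(TP(x),ORI) is not None)
bot.movel(P(-170,15),max_speed=100)
p=TP(-146,50); bot.move_ptp(p,ORI)
print(bot.movel(TP(-146),max_speed=80,threshold=6)); st("down")
print(bot.movel(TP(-110),max_speed=40,threshold=6)); bot.dwell(.1); st("pushed")
cv2.imwrite("pics/w13.png",imaging.capture("wrist"))
im=imaging.capture("side"); crop(im,220,100,340,200,6,"pics/s13.png")
E
```

```text
-145 True
-60 True
0 True
24 True
False
down 22.64 front -145.5 y 0.2 z 14.9 Fx -1.0 [ 0.3 -1.2 -0.2]
False
pushed 23.79 front -110.1 y 0.0 z 14.9 Fx -0.6 [-0.6 -0.5 -0.4]
```

View pics/s13.png

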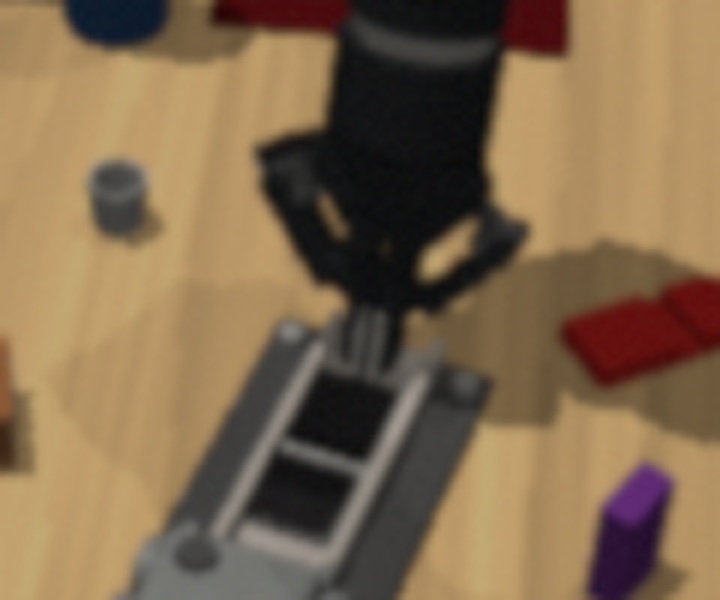

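View pics/w13.png

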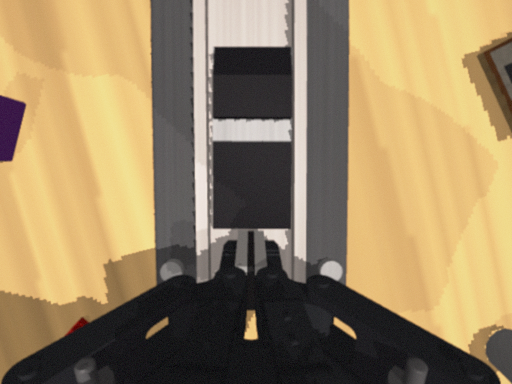

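The pad moves now. Quick push up to just before the bridge, then a slow sweep with a 10.5 N stop.

```bash
python3 - <<'E'
from sl import *
print(bot.movel(TP(-60),max_speed=40,threshold=6)); st("pre")
print(bot.movel(TP(26),max_speed=8,threshold=10.5)); st("stop")
bot.dwell(.1); st("stop")
cv2.imwrite("pics/w14.png",imaging.capture("wrist"))
im=imaging.capture("side"); crop(im,180,100,310,220,6,"pics/s14.png")
E
```

```text
False
pre 25.29 front -60.1 y -0.1 z 15.0 Fx 0.1 [ 0.6  0.  -0.4]
True
stop 30.7 front -21.0 y -0.6 z 14.8 Fx -1.9 [-0.1 -1.9  1.3]
stop 30.8 front -21.0 y -0.4 z 14.6 Fx -0.4 [ 0.3 -0.5  0.2]
```

View pics/s14.png

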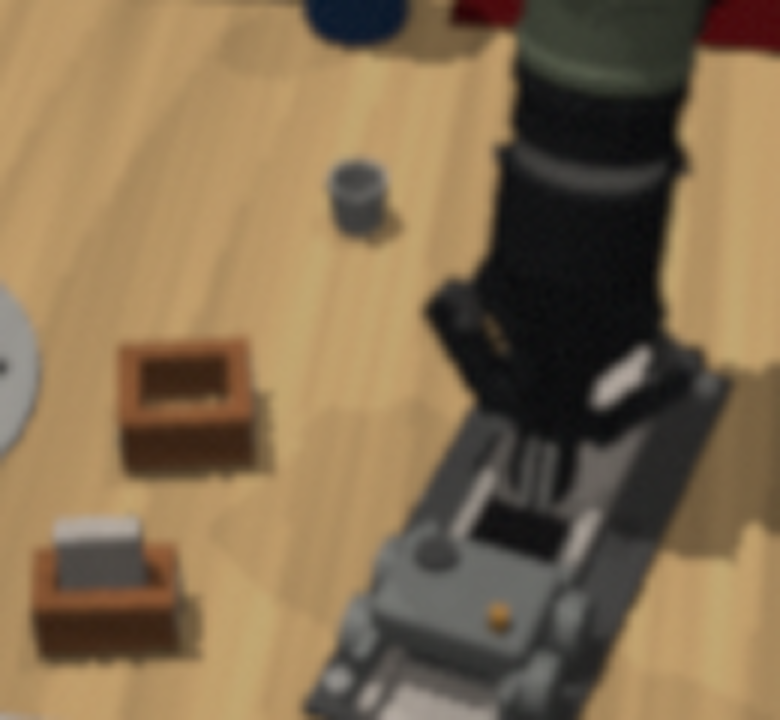

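View pics/w14.png

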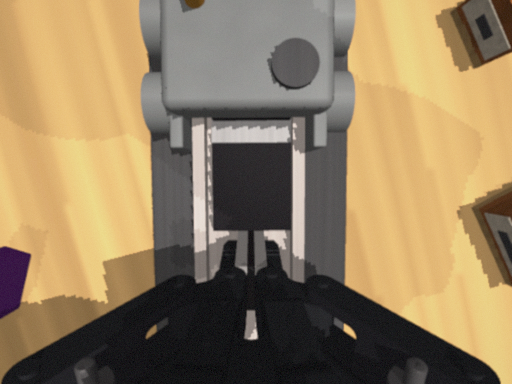

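It stopped at pad x ≈ 27, short of the range where the groove can seat (42–70); the groove is still visible ahead of the roof at row 130. So that was the chamfer or the catch on its edge. Continuing with the same stop.

```bash
python3 - <<'E'
from sl import *
for i in range(6):
    h=bot.movel(TP(26),max_speed=8,threshold=10.5); s=st("stop"); print(h)
    if front(s)>-8 or not h: break
bot.dwell(.1); st("rest")
im=imaging.capture("wrist"); cv2.imwrite("pics/w15.png",im)
E
```

```text
stop 32.23 front -21.0 y 0.0 z 14.1 Fx -0.8 [ 0.3 -0.9  1.2]
True
stop 36.18 front 12.0 y 0.4 z 14.3 Fx -2.5 [-0.6 -2.5  1.8]
True
rest 36.28 front 11.9 y 0.4 z 14.2 Fx -2.7 [-1.4 -2.4  2.7]
```

View pics/w15.png

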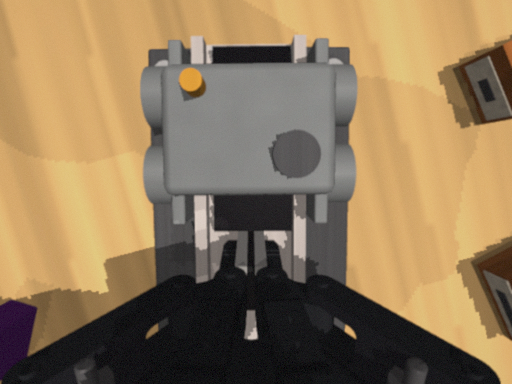

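The stop is now at pad x ≈ 60, inside the groove range. To be sure it is seated rather than hung up, I'll make a gentle nudge of up to 3 mm with a 6 N stop, well under the 15 N break-out.

```bash
python3 - <<'E'
from sl import *
s=st("a"); f0=front(s)
for d in (0.6,1.2,1.8,2.4,3.0):
    h=bot.movel(TP(f0+d),max_speed=4,threshold=6); s=st("nudge %.1f %s"%(d,h))
    bot.dwell(.1); st("  rest")
    if h: break
    if np.dot(s["contact_force"][:2],u)<-8: break
cv2.imwrite("pics/w16.png",imaging.capture("wrist"))
E
```

```text
a 36.33 front 11.9 y 0.5 z 14.1 Fx -2.3 [-0.2 -2.3  1.5]
nudge 0.6 False 36.92 front 12.0 y 0.5 z 14.6 Fx -6.0 [-1.6 -5.8 -4. ]
  rest 37.02 front 12.0 y 0.5 z 14.6 Fx -5.7 [-2.5 -5.2 -3.8]
nudge 1.2 False 37.33 front 12.1 y 0.5 z 14.5 Fx -6.0 [-1.4 -5.8 -2.7]
  rest 37.42 front 12.2 y 0.5 z 14.5 Fx -7.0 [-2.4 -6.6 -2.3]
nudge 1.8 False 37.73 front 12.3 y 0.5 z 14.5 Fx -8.6 [-2.1 -8.3 -2.6]
  rest 37.83 front 12.3 y 0.5 z 14.5 Fx -8.1 [-2.3 -7.7 -2.4]
```

8 N is resisted with only 0.3 mm of motion, whereas riding would have slid at 2 N. It is seated. Backing off and checking.

```bash
python3 - <<'E'
from sl import *
import pickle
bot.movel(TP(-15),max_speed=40); st("free")
bot.movel(TP(-50,100),max_speed=150)
bot.move_ptp(P(-95,150),[np.pi,0,A]); bot.dwell(.2); s=bot.get_state(); print(s["t"],s["contact_force"])
m=imaging.camera_model("wrist"); im=imaging.capture("wrist"); pickle.dump(m,open("w17.pkl","wb")); cv2.imwrite("pics/w17.png",im)
crop(im,170,0,340,150,4.5,"pics/w17c.png")
im=imaging.capture("side"); cv2.imwrite("pics/s17.png",im); crop(im,160,140,310,255,5,"pics/s17c.png")
E
```

```text
free 38.74 front -14.9 y 0.0 z 15.0 Fx -0.1 [ 0.2 -0.2 -0. ]
40.1333 [-0.86699845  0.40821645 -1.0058083 ]
```

View pics/w17.png

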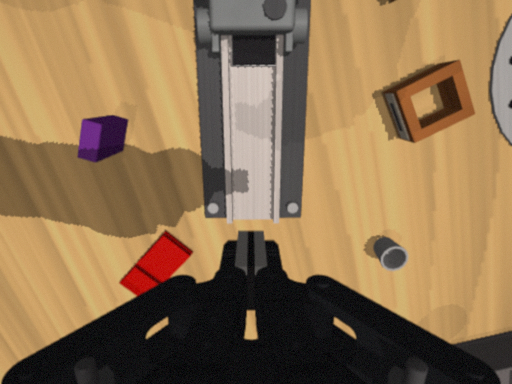

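View pics/s17c.png

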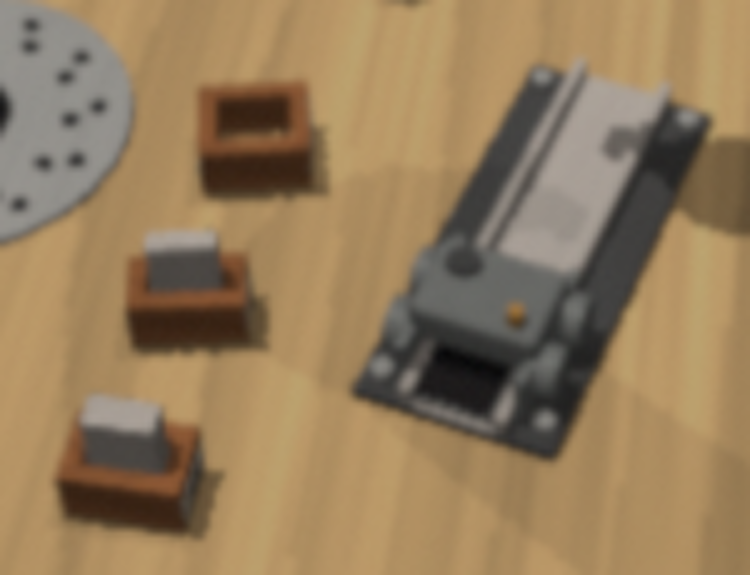

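View pics/w17c.png

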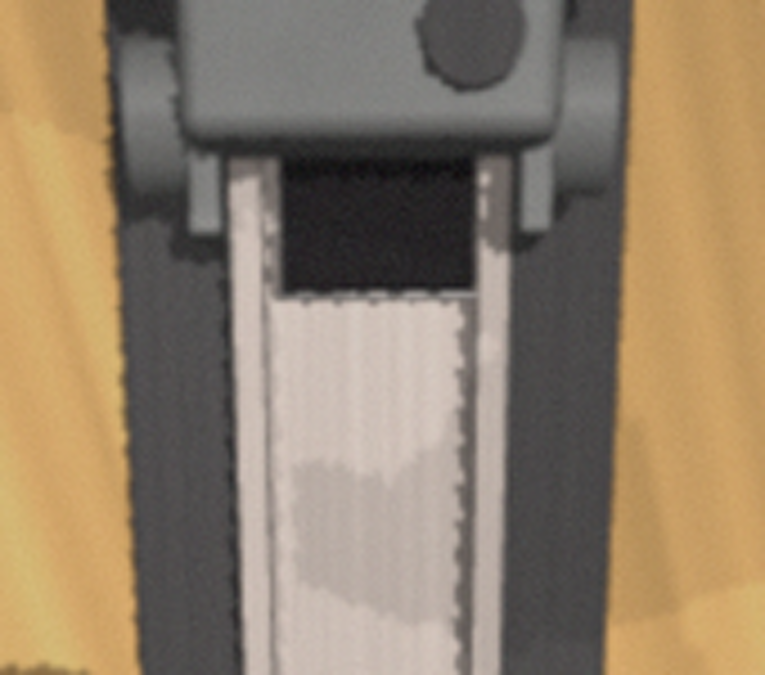

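```bash
python3 - <<'E'
from sl import *
import pickle
m=pickle.load(open("w17.pkl","rb"))
r=sx(unproj(m,[((378+.5)/4.5-.5+170,(290+.5)/4.5-.5)],22)[0]); print("pad rear",r,"pad x",r[0]+48)
r=sx(unproj(m,[((378+.5)/4.5-.5+170,(298+.5)/4.5-.5)],10+5)[0]); print("backing rear",r[0]+48)
E
```

```text
pad rear (np.float64(11.024131873543585), np.float64(-1.0207058124206048)) pad x 59.02413187354358
backing rear 58.09935136785657
```

The camera puts the pad at x ≈ 59 and the fingers' reading was 60, both inside 40–72. Handing in.

```bash
python3 - <<'E'
from h import *
bot.sign_off(); print(bot.get_state()["t"])
E
```

```text
the job is handed in; nothing more can be done
the job is handed in; nothing more can be done
```

The 18 mm spacer is in its slot and the brake pad is pushed under the bridge, by feel clicked into the detent. I handed the job in at about 40 s; no verdict is reported.

**Spacer:** I gripped it across its width, lifted it out of the slide and lowered it into the left-hand empty slot, the one sized for 18 mm. It stopped at the height expected for the pocket floor. The pictures after release show it upright, with the slot's rim visible all round.

**Pad:** The slow push met a hard stop with the pad 60 mm past the slide's middle. A gentle nudge from there moved it only 0.3 mm against 8 N, whereas a pad merely riding under the detent slides at about 2 N. After I backed the arm away, the wrist camera put the pad at 58–59 mm; the allowed range is 40–72 mm. The detent's lift itself could not be read, so "clicked in" rests on this force and position evidence.

**What did not go as expected:**
- **Tip height:** The shut fingertips turned out to be 27 mm higher than the stated TCP. My first push passed over the pad without touching it. I measured the offset by touching the bench and then pushed at the right height. It also means the spacer was gripped close to its top, but it held.
- **Early stop:** The 10.5 N stop tripped twice at pad position 27 mm, on the chamfer, which is above the 5–7 N I was told to expect there. I carried on because the groove could not yet have been in reach.

I saw nothing else shifted in the last pictures, and nothing was touching the arm.

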